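# Put the rinsed bud vase on its drying post

## Task

The rinsed blue bud vase lies on the ribbed steel tray. Turn it upside down and put it over the upright post of the drying stand, then gently press it straight down until its mouth has pushed the stiff sliding collar fully down onto the stand's foot; let go and leave it standing there. Do not drop the vase, and leave the key stand, the shoehorn and the paperweight where they are.

Things in the scene. Friction and masses are not known exactly. Their poses are not given: they have to be found in the camera images.
- vase: loose blue ceramic bud vase, 0.22 kg, 120 mm long. Origin: centre of its closed base; z runs from base to mouth. Outside diameter 46 mm from 6 to 70 mm along z, narrowing to 32 mm at 88 mm, then a straight neck to the mouth. Walls 4.5 mm: neck bore 23 mm, inside depth 114 mm. Starts level on the tray, mouth roughly to the robot's right (-y), axis 31 mm above the work surface
- vase_mouth (a point): centre of the vase's open mouth, 120 mm from its base along its z axis; same axes as the vase
- tray: fixed steel draining tray, 170 (its x) by 100 mm, 4 mm thick, with two ribs along x, 30 mm apart, 6 mm wide, tops 12 mm above the work surface, on which the vase lies, its axis along the tray's x and its base 42 to 58 mm to the tray's -x. Origin: centre of the underside, on the work surface
- stand: fixed steel drying stand: round foot 96 mm in diameter and 12 mm high, upright round post of 19 mm diameter with rounded end, its tip 111.5 mm above the work surface. Origin: centre of the foot's underside on the work surface, on the post's axis; z up
- post_tip (a point): top of the post, on its axis, 111.5 mm above the work surface
- collar_top (a point): centre of the upper face of the black rubber collar that slides on the post: a disc 40 mm in diameter and 10 mm thick. Fully down on the foot this face is 22 mm above the work surface; the inverted vase's mouth comes to rest on it.
- collar (a joint): how far the collar has been pushed down the post, in m: 0 = highest (upper face 46 mm above the work surface), 0.024 = fully down on the foot. It starts 0 to 0.010 and moves stiffly (about 7 N), staying where it is left.
- drawers: bystander: fixed white plastic drawer unit with two closed drawers, 200 x 190 mm and 130 mm high, knobs 35 mm out on its -x face; on the left. Origin: centre of its underside
- keystand: bystander: loose steel key hook stand, round foot 100 mm across, 202 mm high, with a 118 mm crossbar (along its y) and two brass keys; on the right. Origin: centre of its underside
- shoehorn: bystander: loose grey shoehorn with rubber tips, lying flat along its x from -110 to +139 mm, at most 38 mm wide and 9 mm high. Origin: on its underside near its middle
- paperweight: bystander: loose green glass paperweight, a dome 72 mm across and 38 mm high. Origin: centre of its underside
Things that resemble listed ones, but are neither listed nor needed, are in the scene too. Several things have the shape of the vase; the one meant has the colours described above.

How it is judged (in metres and radians):
At the end, for the whole second after the job is handed in: The vase, released, stands still upside down (within 4 degrees) over the post: mouth within 5 mm of the post axis, within 4 mm of the collar's top centre and under 26 mm above the work surface; collar pushed down at least 21.5 of its 24 mm (angle between vase's own z axis and vertical above 3.07 rad and horizontal distance between vase_mouth and stand below 0.005 m and value of joint collar above 0.0215 m and distance between vase_mouth and collar_top below 0.004 m and height (world z) of vase_mouth below 0.026 m and linear speed of vase below 0.02 m/s); the robot touches nothing.
It fails at once if the vase is dropped or thrown: it moves faster than 0.4 m/s while the fingers do not hold it (contact force between the fingers and vase below 0.1 N and linear speed of vase above 0.4 m/s).
It fails at once if the vase is pressed on the stand with more than 60 N (contact force between vase and stand above 60 N).
It fails at once if the key stand is moved by more than 30 mm (distance of keystand from where it was at the start of the episode above 0.03 m).
It fails at once if the shoehorn is moved by more than 30 mm (distance of shoehorn from where it was at the start of the episode above 0.03 m).
It fails at once if the paperweight is moved by more than 30 mm (distance of paperweight from where it was at the start of the episode above 0.03 m).
It also fails if it takes over 58 s, if anything falls off the work surface, if the arm or the gripper's body presses on something with over 40 N, if the wrist force passes 120 N, or if a joint passes its speed limit or range.

## Robot

A 6-joint arm with a two-finger parallel gripper is mounted at the origin on the work surface. World frame = base frame: x ahead of the robot, y to its left, z up, the work surface at z = 0. Lengths are in mm, angles in rad, forces in N, time in s.
With the tool pointing down it reaches from about 275 to 1000 mm from the base axis. Payload 8.4 kg.
Tool frame: the origin (TCP) lies between the finger pads; the fingertips stand 17 mm ahead of it and the grasp point (between the pads) lies 2 mm behind it; z points along the fingers, y is the line along which they close (so a half turn about z gives the same grasp; the last joint's range is limited). The gripper opens to 85 mm and grips with 20 to 120 N. Pads are 22 mm wide; open, the fingers measure 114 mm over their backs; the gripper's body (76 mm by 85 mm) begins 54 mm behind the grasp point. The pads swing forward as they close: fully open they stand 13 mm farther back than shut.
Start: joints at [-1.33, 0.353, 1.633, -0, 1.155, -0.002], TCP at [150.262, -606.671, 248.281] pointing down, gripper open.
Joint ranges: [-2.63, 2.63], [-0.92, 2.1], [0.06, 2.66], [-1.3, 4.44], [0, 2.69], [-3.02, 3.02]. Speed limits (rad/s): [2.22, 2.22, 2.79, 3.14, 3.14, 3.14].

## Interface

Orientations are given as [roll, pitch, yaw] about the fixed x, y, z axes, in that order (R = Rz(yaw) Ry(pitch) Rx(roll)).
In Python, from rig import sense, grab_frame, sign_off gives the robot as it stands. The module is installed in compiled form; this text tells all that it offers.
- The arm moves only by the tool send_rows, never from a script. Its argument "moves" is a list that holds one entry, the list of rows, each a list of 7 numbers: the shift along the world's x, y, z in m, then the turn, a rotation vector about the world's x, y, z in rad, then the opening, from -1 (shut) to 1 (fully open). In form: [[[dx, dy, dz, rx, ry, rz, jaw], ...]]. A call has 1 to 10 rows; each row shifts and turns the commanded pose from where the row before left it; what a row does not reach is not made up. A row lasts 1/10 s, in which the tool goes at most 50 mm and 8.59 degrees, less where a joint would pass 70% of its speed; a pose out of reach is approached as far as the arm can. A call with a gripper value outside its range is refused whole. The fingers move at their own pace and stop on an object; "grip_force" is the grip in N (left out, the last holds). Time passes only in rows, so rows that do not move let the fingers close. It gives the time, the measured TCP pose, the force, the opening and the grip force at its end, in the units of the state.
- sense(): the state, without advancing time (a new reading comes with each control period).
- grab_frame(name): name is "scene" or "side" or "wrist"; returns a dict with "img" (420x560x3 uint8, red, green, blue), "mtx" (3x3 intrinsics, pixels), "dist" ([k1, k2, p1, p2, k3] as OpenCV has them; the pictures are not rectified), "rvec" (rotation vector, rad) and "tvec" (3), from world to camera coordinates, as OpenCV has them; the wrist camera has in their place "T_tool_cam" (4x4, takes a point from camera to tool coordinates, whose origin is the TCP and whose axes are the flange's). Camera axes: x right, y down, z forward; pixel columns grow to the right and rows downward; lengths in mm; the calibration is good to about 2 mm. A picture is of the moment at which its call begins: read the wrist's pose just before it. There is no depth.
- sign_off(): hands the job in; it is judged then, once.
The state is a dict: "clock": time; "qpos": joint angles; "qvel": joint speeds; "joint_efforts": joint torques, N m; "eef_pos": TCP position; "tcp_rot": TCP orientation; "contact_force": force on the tool from outside, world axes, zero at the start; "wrist_torque": the same for the moment, N m; "opening": opening from 0.0 (shut) to 1.0 (fully open); "grasp_force": force on a finger pad.
Only numpy, scipy, OpenCV 4.12 (cv2) and the standard library are available. Lean on these libraries where they do the work, as an engineer would, in place of code of your own. Each camera call takes 0.05 s, during which the arm holds its last target. There are 200 camera calls.

## Working session

There is one attempt and no reset: what is moved stays moved. The work goes in short steps, Python scripts to look and compute and a tool call to move; the robot and the scene stay as the last step left them, time stands still between calls to the robot, and variables do not carry over. Pictures are saved under pics/ and viewed, at most 11 in all, crops included, and the job is handed in when it is done.

Besides the shell and the picture viewer there is one more tool, called after "Emit:" as name(argument=value, ...) on one line, values as JSON. send_rows: Moves the arm, as the interface text tells. Its arguments: {"type":"object","properties":{"moves":{"type":"array"},"grip_force":{"type":"number"}},"required":["moves"]}

```bash
mkdir -p pics
python3 - <<'E'
from rig import *
import cv2,numpy as np
s=sense();print(s)
for n in("scene","side"):
    f=grab_frame(n);cv2.imwrite(f"pics/{n}0.png",f["img"][...,::-1])
    R=cv2.Rodrigues(np.array(f["rvec"],float))[0];print(n,(-R.T@np.array(f["tvec"]).ravel()).round(),R[2].round(2),np.array(f["mtx"]).round(1).tolist(),f["dist"])
f=grab_frame("wrist");print(f["T_tool_cam"])
E
```

```text
{'clock': 0.0, 'qpos': array([-1.33039310e+00,  3.53641027e-01,  1.63414376e+00, -1.76366879e-05,
        1.15517449e+00, -2.41872719e-03]), 'qvel': array([-0.00080851,  0.00078568,  0.00018084,  0.00116806, -0.00080324,
       -0.00090482]), 'joint_efforts': array([-2.36401385e-03, -6.05256128e+01, -3.42070198e+01, -3.21781836e-04,
        9.33489151e-03,  1.69510008e-05]), 'eef_pos': array([ 150.15323156, -606.23206192,  247.56198315]), 'tcp_rot': array([-3.14022599e+00,  1.28199064e-05,  2.42829100e-01]), 'contact_force': array([ 0.21411462, -0.25123148,  0.04688907]), 'wrist_torque': array([ 0.07020251, -0.01919751,  0.02344855]), 'grasp_force': 0.0, 'opening': 1.0023389729139391}
scene [1023. -546.  798.] [-0.45  0.59 -0.68] [[428.8, 0.0, 279.9], [0.0, 428.8, 211.3], [0.0, 0.0, 1.0]] [-0.07991296  0.          0.          0.          0.        ]
side [   77. -1007.   960.] [ 0.35  0.71 -0.6 ] [[470.4, 0.0, 267.5], [0.0, 470.4, 208.7], [0.0, 0.0, 1.0]] [-0.13507964  0.          0.          0.          0.        ]
[[-2.05345466e-04 -9.55315391e-01 -2.95588331e-01  7.52088132e+01]
 [ 9.99999912e-01 -3.04692217e-04  2.90037554e-04 -1.09832052e+00]
 [-3.67140803e-04 -2.95588245e-01  9.55315369e-01 -1.25453885e+02]
 [ 0.00000000e+00  0.00000000e+00  0.00000000e+00  1.00000000e+00]]
```

View pics/scene0.png

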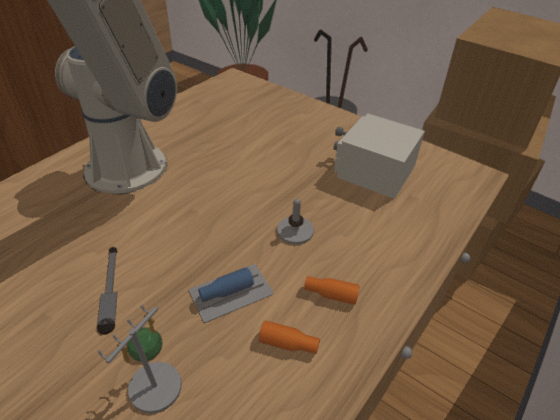

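View pics/side0.png

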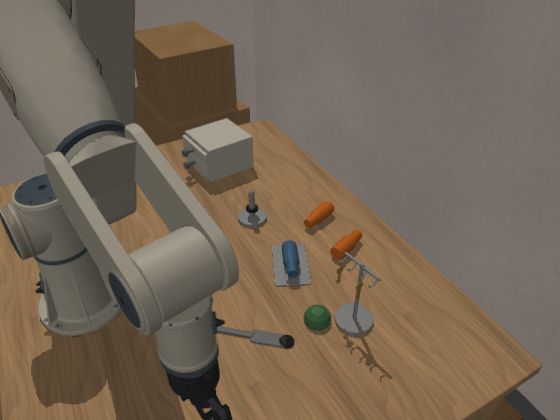

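The scene view shows the blue vase at (226,285) with its neck to the left at (205,292). The stand foot is at (295,230) and the post tip at (296,202). The side view shows the vase at (290,258), the stand foot at (252,217) and the tip at (252,193). The orange vases are decoys.

```bash
cat > h.py <<'E'
from rig import *
import cv2,numpy as np
from scipy.spatial.transform import Rotation as Ro
def view(n):
    if n=="wrist":
        s=sense();f=grab_frame(n);T=np.eye(4);T[:3,:3]=Ro.from_euler('xyz',s["tcp_rot"]).as_matrix();T[:3,3]=s["eef_pos"]
        M=T@np.array(f["T_tool_cam"]);f["C"]=M[:3,3];f["Rwc"]=M[:3,:3]
    else:
        f=grab_frame(n);R=cv2.Rodrigues(np.array(f["rvec"],float))[0];f["C"]=-R.T@np.array(f["tvec"],float).ravel();f["Rwc"]=R.T
    return f
def save(f,p): cv2.imwrite(p,f["img"][...,::-1])
def rays(f,px):
    u=cv2.undistortPoints(np.array(px,float).reshape(-1,1,2),np.array(f["mtx"]),np.array(f["dist"])).reshape(-1,2)
    d=np.c_[u,np.ones(len(u))]@f["Rwc"].T
    return d/np.linalg.norm(d,axis=1)[:,None]
def plane(f,px,z):
    d=rays(f,px);return f["C"]+d*((z-f["C"][2])/d[:,2])[:,None]
def tri(obs):
    A=np.zeros((3,3));b=np.zeros(3)
    for f,p in obs:
        d=rays(f,[p])[0];P=np.eye(3)-np.outer(d,d);A+=P;b+=P@f["C"]
    x=np.linalg.solve(A,b)
    return x,[float(np.linalg.norm(np.cross(rays(f,[p])[0],x-f["C"]))) for f,p in obs]
def proj(f,X):
    R=f["Rwc"].T;return cv2.projectPoints(np.array(X,float).reshape(-1,3),cv2.Rodrigues(R)[0],-R@f["C"],np.array(f["mtx"]),np.array(f["dist"]))[0].reshape(-1,2)
def blob(m):
    m=cv2.morphologyEx(m.astype(np.uint8),cv2.MORPH_OPEN,np.ones((2,2)))
    c=max(cv2.findContours(m,cv2.RETR_EXTERNAL,cv2.CHAIN_APPROX_NONE)[0],key=cv2.contourArea)
    return c.reshape(-1,2).astype(float)
def blue(f):
    h=cv2.cvtColor(f["img"],cv2.COLOR_RGB2HSV);return (h[...,0]>98)&(h[...,0]<125)&(h[...,1]>90)&(h[...,2]>30)
E
python3 - <<'E'
from h import *
F={n:view(n) for n in("scene","side")}
box={"scene":(180,250,290,320),"side":(265,225,320,290)}
import itertools
ax={}
for n,f in F.items():
    m=blue(f);x0,y0,x1,y1=box[n];k=np.zeros_like(m);k[y0:y1,x0:x1]=1
    c=blob(m&k);p=cv2.minAreaRect(c.astype(np.float32));print(n,p)
    b=cv2.boxPoints(p);mid=[(b[i]+b[(i+1)%4])/2 for i in range(4)]
    L=[np.linalg.norm(b[i]-b[(i+1)%4]) for i in range(4)]
    e=[mid[i] for i in np.argsort(L)[:2]]
    e.sort(key=lambda q:q[0] if n=="scene" else -q[1]); ax[n]=e  # first = mouth
    print([q.round(1).tolist() for q in e], plane(f,e,31).round(1).tolist())
for i in(0,1): print(tri([(F[n],ax[n][i]) for n in F]))
print("centre",tri([(F[n],(ax[n][0]+ax[n][1])/2) for n in F]))
# stand: crops
for n,(x,y) in {"scene":(295,215),"side":(252,205)}.items():
    cv2.imwrite(f"pics/st_{n}.png",cv2.resize(F[n]["img"][y-35:y+35,x-35:x+35,::-1],None,fx=6,fy=6,interpolation=cv2.INTER_CUBIC))
a,b=cv2.imread("pics/st_scene.png"),cv2.imread("pics/st_side.png")
cv2.imwrite("pics/st.png",cv2.resize(np.hstack([a,b]),(800,400)))
E
```

```text
scene ((202.0, 291.0), (2.0, 2.0), 90.0)
[[202.0, 290.0], [203.0, 291.0]] [[542.7, -192.1, 31.0], [546.4, -192.6, 31.0]]
side ((291.20001220703125, 260.10003662109375), (36.46621322631836, 14.263994216918945), 82.87498474121094)
[[293.5, 278.20001220703125], [288.8999938964844, 242.0]] [[540.4, -222.0, 31.0], [602.4, -84.4, 31.0]]
(array([ 544.55430595, -200.3298472 ,   22.59602545]), [11.615710422663762, 11.615710422663783])
(array([ 565.84819133, -191.17612216,   96.98824264]), [31.387572138975802, 31.387572138975884])
centre (array([ 555.41041937, -194.74798412,   58.93306664]), [10.148696254391059, 10.148696254391155])
```

View pics/st.png

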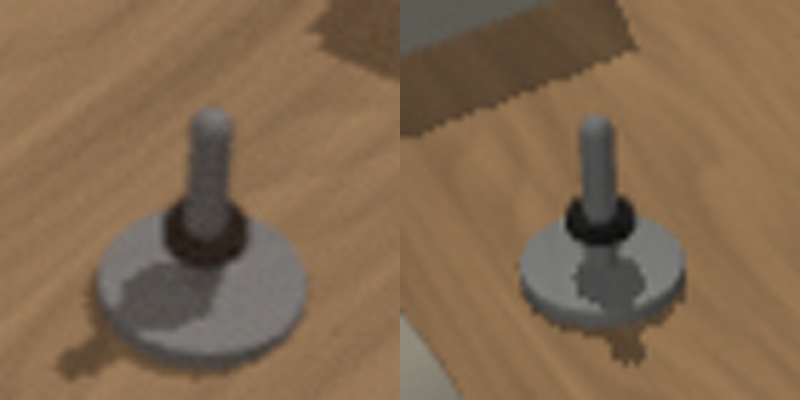

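Emit:
send_rows(moves=[[[0, 0, 0.02, 0.1, 0, 0, 1], [0, 0, 0.02, 0.1, 0, 0, 1], [0, 0, 0.02, 0.1, 0, 0, 1]]])

```text
clock: 0.55
eef_pos: [150.3, -606.6, 309.6]
tcp_rot: [-2.847, -0.072, 0.232]
contact_force: [0.7, -0.8, -0.3]
opening: 1.003
grasp_force: 0.0
```

```bash
python3 -c "
from rig import *
s=sense();print(s['qpos'],s['eef_pos'],s['tcp_rot'])"
```

```text
[-1.36256605  0.46736181  1.35722108  0.06205477  1.61406527 -0.04156587] [ 150.32342933 -606.57665824  309.61747216] [-2.84670187 -0.07219911  0.23247391]
```

The crops show the post tip's sphere centre at about (296.7,201.9) in scene and (251.1,192.7) in side. The collar is a dark ring partway up. I'll fix the mask and triangulate.

Run:
```python
from h import *
F={n:view(n) for n in("scene","side")}
for n,p in(("scene",[(226,285),(235,278),(208,293),(226,291)]),("side",[(290,258),(292,272)])):
    h=cv2.cvtColor(F[n]["img"],cv2.COLOR_RGB2HSV);print(n,[h[y,x].tolist() for x,y in p])
print("tip sphere",tri([(F["scene"],(296.7,201.9)),(F["side"],(251.1,192.7))]))
def seg(n,lo,hi,box):
    h=cv2.cvtColor(F[n]["img"],cv2.COLOR_RGB2HSV);m=cv2.inRange(h,lo,hi)>0;x0,y0,x1,y1=box;k=np.zeros_like(m);k[y0:y1,x0:x1]=1
    return blob(m&k)
ax={}
for n,b in {"scene":(180,250,290,320),"side":(265,225,320,290)}.items():
    c=seg(n,(98,90,25),(125,255,255) if n=="side" else (130,255,255),b) if n=="side" else seg(n,(100,80,25),(130,255,255),b)
    p=cv2.minAreaRect(c.astype(np.float32));B=cv2.boxPoints(p);L=[np.linalg.norm(B[i]-B[(i+1)%4]) for i in range(4)]
    e=[(B[i]+B[(i+1)%4])/2 for i in np.argsort(L)[:2]];e.sort(key=lambda q:q[0] if n=="scene" else -q[1]);ax[n]=e
    print(n,[q.round(1).tolist() for q in e],plane(F[n],e,31).round().tolist())
for i in(0,1): print(tri([(F[n],ax[n][i]) for n in F]))
for nm,p,z in(("or1",(332,290),20),("or2",(290,337),20),("pw",(145,345),19),("ks",(155,387),0),("sh1",(112,250),5),("sh2",(106,325),5),("drawer corner",(338,180),0)): print(nm,plane(F["scene"],[p],z).round())
```

```text
scene [[106, 89, 95], [107, 86, 107], [106, 82, 90], [107, 74, 72]]
side [[104, 111, 119], [103, 108, 66]]
tip sphere (array([572.84093034, 111.95196448,  99.65348845]), [0.4745640044542515, 0.47456400445403274])
scene [[201.0, 293.8999938964844], [251.10000610351562, 274.3999938964844]] [[549.0, -201.0, 31.0], [598.0, -90.0, 31.0]]
side [[293.5, 278.20001220703125], [288.8999938964844, 242.0]] [[540.0, -222.0, 31.0], [602.0, -84.0, 31.0]]
(array([ 545.95315836, -203.32220666,   19.63688288]), [7.255617989114056, 7.255617989114113])
(array([599.48322256, -91.38939776,  36.05238266]), [1.442298165971423, 1.4422981659715088])
or1 [[762.  -3.  20.]]
or2 [[ 761. -157.   20.]]
pw [[ 545. -357.   19.]]
ks [[ 620. -399.    0.]]
sh1 [[ 264. -237.    5.]]
sh2 [[ 435. -377.    5.]]
drawer corner [[545. 366.   0.]]
```

Emit:
send_rows(moves=[[[0.01, 0.011, 0, -0.1, 0, 0, 1], [0.02, 0.022, 0, -0.1, 0, 0, 1], [0.025, 0.028, 0, -0.1, 0, 0, 1], [0.025, 0.028, 0, 0, 0, 0, 1], [0.025, 0.028, 0, 0, 0, 0, 1], [0.025, 0.028, 0, 0, 0, 0, 1], [0.025, 0.028, 0, 0, 0, 0, 1], [0.025, 0.028, 0, 0, 0, 0, 1], [0.025, 0.028, 0, 0, 0, 0.05, 1], [0.025, 0.028, 0, 0, 0, 0.08, 1]]])

```text
clock: 1.65
eef_pos: [380.6, -347.9, 307.4]
tcp_rot: [3.139, -0.001, 0.375]
contact_force: [0.5, -0.6, 0.1]
opening: 0.999
grasp_force: 0.0
```

Emit:
send_rows(moves=[[[0.025, 0.028, 0, 0, 0, 0.09, 1], [0.025, 0.028, 0, 0, 0, 0.09, 1], [0.025, 0.028, 0, 0, 0, 0.09, 1], [0.025, 0.028, 0, 0, 0, 0.09, 1], [0.025, 0.028, 0, 0, 0, 0.09, 1], [0.025, 0.028, -0.01, 0, 0, 0.09, 1], [0.025, 0.026, -0.02, 0, 0, 0.09, 1], [0.02, 0.02, -0.01, 0, 0, 0.08, 1], [0.005, 0, 0, 0, 0, 0.05, 1], [0, 0, 0, 0, 0, 0, 1]]])

```text
clock: 2.65
eef_pos: [580.2, -134.6, 266.9]
tcp_rot: [3.141, 0.0, 1.135]
contact_force: [0.2, -0.1, -0.6]
opening: 1.001
grasp_force: 0.0
```

Run:
```python
from h import *
s=sense();print(s['qpos'].round(3),s['eef_pos'].round(1),s['tcp_rot'].round(3))
f=view("wrist");save(f,"pics/w1.png");print(proj(f,[[600,-90,31],[547,-203,31],[573,112,102]]).round())
```

```text
[-0.23   0.29   1.679 -0.     1.172  0.205] [ 580.2 -134.6  266.9] [3.141 0.    1.135]
[[281. 139.]
 [281. 238.]
 [147. -64.]]
```

View pics/w1.png

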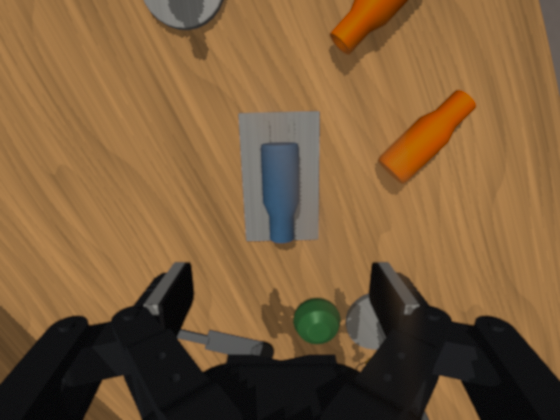

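The wrist view shows the vase base at (280,143) and its mouth at (282,243), nearly aligned with the tool. I'll measure it here, shift along the vase for a second view, and triangulate.

```bash
cat >> h.py <<'E'
def vaxis(f,box=None):
    m=cv2.inRange(cv2.cvtColor(f["img"],cv2.COLOR_RGB2HSV),(100,80,25),(130,255,255))>0
    if box: k=np.zeros_like(m);x0,y0,x1,y1=box;k[y0:y1,x0:x1]=1;m=m&k
    c=blob(m);M=np.zeros(m.shape,np.uint8);cv2.fillPoly(M,[c.astype(np.int32)],1)
    ys=np.where(M.any(1))[0];mid=[];w=[]
    for y in ys: x=np.where(M[y])[0];mid.append(x.mean());w.append(x[-1]-x[0]+1)
    g=slice(4,-4);l=np.polyfit(ys[g],np.array(mid)[g],1)
    return [np.array([np.polyval(l,y),y]) for y in(ys[0]-.5,ys[-1]+.5)],w[len(w)//4],w[-8]
E
python3 - <<'E'
from h import *
import pickle
f=view("wrist");e=vaxis(f,(230,110,330,260));print(e);pickle.dump((f,e),open("w1.pkl","wb"));print(plane(f,e[0],31).round(1))
E
```

```text
([array([268.6266173, 145.5      ]), array([284.58686585, 242.5       ])], np.int64(20), np.int64(22))
[[ 583.5  -91.3   31. ]
 [ 548.5 -211.1   31. ]]
```

Emit:
send_rows(moves=[[[-0.01, -0.02, -0.01, 0, 0, 0, 1], [-0.01, -0.02, -0.01, 0, 0, 0, 1], [-0.01, -0.02, -0.01, 0, 0, 0, 1], [-0.01, -0.02, -0.01, 0, 0, 0, 1], [0, 0, 0, 0, 0, 0, 1], [0, 0, 0, 0, 0, 0, 1]]])

```text
clock: 3.35
eef_pos: [539.7, -216.2, 228.6]
tcp_rot: [3.141, -0.0, 1.13]
contact_force: [-0.9, 1.3, 0.9]
opening: 1.0
grasp_force: 0.0
```

Run:
```python
from h import *
import pickle
f=view("wrist");print(f["C"],proj(f,[[600,-90,31],[547,-203,31]]).round());save(f,"pics/w2.png")
e=vaxis(f,(200,20,360,260));print(e);print(plane(f,e[0],31).round(1))
f1,e1=pickle.load(open("w1.pkl","rb"))
for i in(0,1): print(tri([(f,e[0][i]),(f1,e1[0][i])]))
```

```text
[ 571.36520027 -146.99660626  354.03157921] [[282.  47.]
 [283. 174.]]
([array([281.1135938,  49.5      ]), array([287.90887811, 146.5       ])], np.int64(42), np.int64(24))
[[ 597.9  -91.6   31. ]
 [ 564.4 -179.1   31. ]]
(array([590.6219611 , -92.77872163,  57.49491733]), [6.084678789121816, 6.084678789121569])
(array([ 566.77342281, -168.60973348,  136.77763234]), [0.07143111439149022, 0.07143111439140777])
```

```bash
python3 - <<'E'
from h import *
for p,rows in(("pics/w1.png",(165,235)),("pics/w2.png",(80,165))):
    im=cv2.imread(p).astype(int)
    for r in rows: print(p,r,[(x,(im[r,x,0]-im[r,x,2]),im[r,x].sum()) for x in range(245,325,4)])
E
sed -i 's/^    m=cv2.inRange.*$/    I=f["img"].astype(int);m=(I[...,2]-I[...,0]>TH)/; s/^def vaxis/TH=25\ndef vaxis/' h.py
```

```text
pics/w1.png 165 [(245, np.int64(-7), np.int64(372)), (249, np.int64(-7), np.int64(361)), (253, np.int64(-7), np.int64(375)), (257, np.int64(-7), np.int64(378)), (261, np.int64(12), np.int64(252)), (265, np.int64(40), np.int64(222)), (269, np.int64(42), np.int64(252)), (273, np.int64(42), np.int64(266)), (277, np.int64(38), np.int64(275)), (281, np.int64(35), np.int64(277)), (285, np.int64(29), np.int64(270)), (289, np.int64(24), np.int64(262)), (293, np.int64(18), np.int64(244)), (297, np.int64(8), np.int64(214)), (301, np.int64(-10), np.int64(358)), (305, np.int64(-9), np.int64(372)), (309, np.int64(-8), np.int64(370)), (313, np.int64(-8), np.int64(370)), (317, np.int64(-11), np.int64(366)), (321, np.int64(-87), np.int64(346))]
pics/w1.png 235 [(245, np.int64(-51), np.int64(335)), (249, np.int64(-7), np.int64(360)), (253, np.int64(-7), np.int64(354)), (257, np.int64(-7), np.int64(366)), (261, np.int64(-6), np.int64(356)), (265, np.int64(-7), np.int64(355)), (269, np.int64(9), np.int64(296)), (273, np.int64(54), np.int64(231)), (277, np.int64(57), np.int64(253)), (281, np.int64(56), 
[... 1158 characters left out ...]
 np.int64(378)), (249, np.int64(-6), np.int64(367)), (253, np.int64(-8), np.int64(376)), (257, np.int64(-8), np.int64(374)), (261, np.int64(-8), np.int64(367)), (265, np.int64(-9), np.int64(372)), (269, np.int64(7), np.int64(277)), (273, np.int64(33), np.int64(255)), (277, np.int64(34), np.int64(274)), (281, np.int64(32), np.int64(283)), (285, np.int64(26), np.int64(283)), (289, np.int64(20), np.int64(267)), (293, np.int64(13), np.int64(242)), (297, np.int64(1), np.int64(213)), (301, np.int64(-11), np.int64(359)), (305, np.int64(-10), np.int64(368)), (309, np.int64(-9), np.int64(372)), (313, np.int64(-8), np.int64(376)), (317, np.int64(-8), np.int64(377)), (321, np.int64(-7), np.int64(378))]
```

Threshold B−R > 0 is clean.

```bash
sed -i 's/^TH=25/TH=0/' h.py
python3 - <<'E'
from h import *
import pickle
f=view("wrist");e=vaxis(f,(200,20,360,260));print(e)
f1,_=pickle.load(open("w1.pkl","rb"));e1=vaxis(f1,(200,110,360,260));print(e1)
X=[]
for i in(0,1): x,r=tri([(f,e[0][i]),(f1,e1[0][i])]);X.append(x);print(x.round(1),np.round(r,2))
for g,q in((f,e),(f1,e1)): P=plane(g,q[0],31);print(P.round(1).tolist(),np.degrees(np.arctan2(*(P[0]-P[1])[1::-1])))
E
```

```text
([array([281.4256694,  48.5      ]), array([283.90219945, 178.5       ])], np.int64(47), np.int64(28))
([array([279.61775114, 141.5       ]), array([282.14568972, 242.5       ])], np.int64(38), np.int64(26))
[597.8 -92.   41.3] [0.35 0.35]
[ 547.4 -206.    40.6] [0.06 0.06]
[[599.0, -90.4, 31.0], [546.7, -207.8, 31.0]] 66.00219478509788
[[597.1, -92.6, 31.0], [545.6, -209.8, 31.0]] 66.2706582832429
```

Emit:
send_rows(moves=[[[0.006, 0.013, -0.018, 0, 0, 0.02, 1], [0.006, 0.013, -0.018, -0.046, 0.02, 0, 1], [0.006, 0.013, -0.018, -0.046, 0.02, 0, 1], [0.006, 0.013, -0.018, -0.046, 0.02, 0, 1], [0.006, 0.013, -0.018, -0.046, 0.02, 0, 1], [0.006, 0.013, -0.018, -0.046, 0.02, 0, 1], [0.006, 0.013, -0.018, -0.046, 0.02, 0, 1], [0.006, 0.013, -0.018, -0.046, 0.02, 0, 1], [0, 0, 0, -0.046, 0.02, 0, 1], [0, 0, 0, 0, 0, 0, 1]]])

```text
clock: 4.45
eef_pos: [588.9, -109.5, 83.6]
tcp_rot: [3.139, 0.402, 1.155]
contact_force: [0.5, 0.1, 0.9]
opening: 0.998
grasp_force: 0.0
```

Run:
```python
from h import *
f=view("wrist");save(f,"pics/w3.png");s=sense();print(s['qpos'].round(3),s['eef_pos'].round(1),Ro.from_euler('xyz',s['tcp_rot']).as_matrix().round(3).tolist())
print(proj(f,[[597,-94,31],[548,-204,31],[579.3,-134,29]]).round())
```

```text
[ 0.008  0.595  1.728 -0.429  1.03   0.686] [ 588.9 -110.1   84.1] [[0.373, 0.915, -0.154], [0.842, -0.403, -0.358], [-0.39, 0.003, -0.921]]
[[284. 188.]
 [283. 306.]
 [284. 239.]]
```

View pics/w3.png

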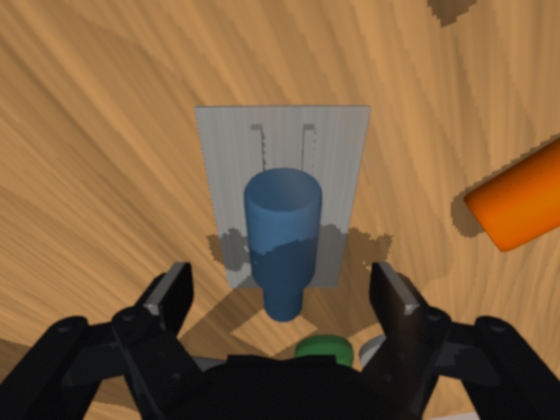

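The vase base is at (283,191), centred between the open fingers, so I advance along the tool axis and grip.

Emit:
send_rows(moves=[[[-0.0015, -0.0037, -0.0092, 0, 0, 0, 1], [-0.0015, -0.0037, -0.0092, 0, 0, 0, 1], [-0.0015, -0.0037, -0.0092, 0, 0, 0, 1], [-0.0015, -0.0037, -0.0092, 0, 0, 0, 1], [-0.0015, -0.0037, -0.0092, 0, 0, 0, 1], [-0.0015, -0.0037, -0.0092, 0, 0, 0, 1], [0, 0, 0, 0, 0, 0, 1], [0, 0, 0, 0, 0, 0, 1]]], grip_force=50)

```text
clock: 5.3
eef_pos: [579.1, -134.0, 28.8]
tcp_rot: [3.139, 0.401, 1.152]
contact_force: [-0.7, -0.3, 0.1]
opening: 1.003
grasp_force: 0.0
```

Emit:
send_rows(moves=[[[0, 0, 0, 0, 0, 0, -1], [0, 0, 0, 0, 0, 0, -1], [0, 0, 0, 0, 0, 0, -1], [0, 0, 0, 0, 0, 0, -1], [0, 0, 0, 0, 0, 0, -1], [0, 0, 0, 0, 0, 0, -1], [0, 0, 0, 0, 0, 0, -1], [0, 0, 0, 0, 0, 0, -1], [0, 0, 0, 0, 0, 0, -1], [0, 0, 0, 0, 0, 0, -1]]])

```text
clock: 6.3
eef_pos: [579.7, -133.6, 29.7]
tcp_rot: [3.137, 0.401, 1.152]
contact_force: [0.1, 2.4, 5.4]
opening: 0.529
grasp_force: 50.4
```

Emit:
send_rows(moves=[[[0, 0, 0.005, 0, 0, 0, -1], [0, 0, 0.015, 0, 0, 0, -1], [0, 0, 0.025, 0, 0, 0, -1], [0, 0, 0.03, 0, 0, 0, -1], [0, 0, 0.03, 0, 0, 0, -1], [0, 0, 0.03, 0, 0, 0, -1], [0, 0, 0.03, 0, 0, 0, -1], [0, 0, 0.03, 0, 0, 0, -1], [0, 0, 0.025, 0, 0, 0, -1], [0, 0, 0.01, 0, 0, 0, -1]]])

```text
clock: 7.3
eef_pos: [580.0, -133.9, 262.6]
tcp_rot: [3.134, 0.4, 1.151]
contact_force: [0.3, 0.4, -1.9]
opening: 0.527
grasp_force: 51.5
```

Emit:
send_rows(moves=[[[0, 0.01, 0, 0.0457, -0.0202, 0, -1], [0, 0.02, 0, 0.0914, -0.0405, 0, -1], [0, 0.02, 0, 0.0914, -0.0405, 0, -1], [0, 0.02, 0, 0.0914, -0.0405, 0, -1], [0, 0.02, 0, 0.0914, -0.0405, 0, -1], [0, 0.02, 0, 0.0914, -0.0405, 0, -1], [0, 0.02, 0, 0.0914, -0.0405, 0, -1], [0, 0.01, 0, 0.0914, -0.0405, 0, -1], [0, 0, 0, 0, 0, 0, -1]]])

```text
clock: 8.2
eef_pos: [577.5, 5.8, 257.9]
tcp_rot: [-3.141, -0.349, 1.15]
contact_force: [-1.1, -0.5, -1.8]
opening: 0.533
grasp_force: 51.5
```

```bash
python3 -c "
from rig import *
s=sense();print(s['qpos'].round(3),s['eef_pos'],s['tcp_rot'],s['grasp_force'],s['opening'])"
```

```text
[-0.181  0.233  1.824  0.397  1.035  0.043] [577.5298428    5.75398086 257.93948243] [-3.14079078 -0.34924167  1.14991581] 51.46711774170399 0.532678919586733
```

Emit:
send_rows(moves=[[[0, 0.005, 0, 0.0469, -0.0208, 0, -1], [0, 0.005, 0, 0.0938, -0.0416, 0, -1], [0, 0.005, 0, 0.0938, -0.0416, 0, -1], [0, 0.005, 0, 0.0938, -0.0416, 0, -1], [0, 0.005, 0, 0.0938, -0.0416, 0, -1], [0, 0.005, 0, 0.0938, -0.0416, 0, -1], [0, 0.005, 0, 0.0938, -0.0416, 0, -1], [0, 0.005, 0, 0.0938, -0.0416, 0, -1], [0, 0, 0, 0.0469, -0.0208, 0, -1], [0, 0, 0, 0, 0, 0, -1]]])

```text
clock: 9.2
eef_pos: [578.2, 46.2, 256.9]
tcp_rot: [-3.128, -1.168, 1.139]
contact_force: [-0.6, -0.4, -1.7]
opening: 0.527
grasp_force: 51.5
```

Run:
```python
from h import *
s=sense();print(s['qpos'].round(3),s['eef_pos'],s['tcp_rot'],s['grasp_force'],s['opening'])
print(Ro.from_euler('xyz',s['tcp_rot']).as_matrix().round(3).tolist())
A=[]
for n in("scene","side"): f=view(n);A.append(f["img"][80:320,160:400,::-1])
cv2.imwrite("pics/p4.png",cv2.resize(np.hstack(A),(800,400),interpolation=cv2.INTER_CUBIC))
```

```text
[-0.465  0.448  2.015  1.274  1.29  -0.854] [578.2299992   46.19993968 256.90480842] [-3.12764218 -1.16772013  1.13947522] 51.54899250715971 0.5272524092545374
[[0.164, 0.914, 0.372], [0.356, -0.406, 0.841], [0.92, -0.005, -0.392]]
```

View pics/p4.png

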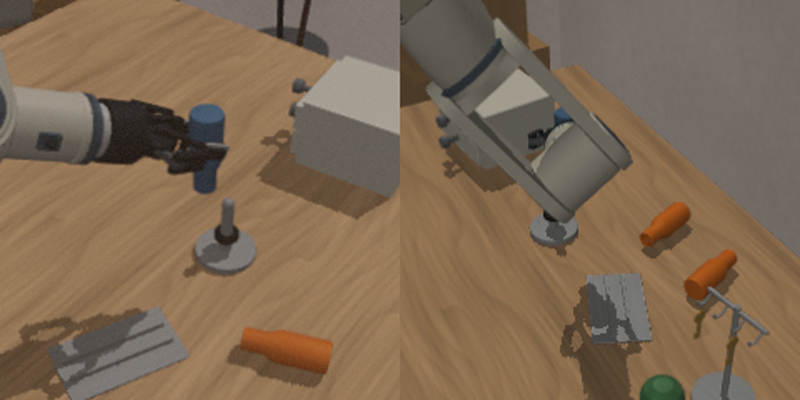

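The scene view shows the vase inverted and upright in the grip, with its mouth left of and above the post. In the side view the arm hides the vase, so I yaw the tool outward to clear it.

Emit:
send_rows(moves=[[[0, 0, 0, 0, 0, -0.05, -1], [0, 0, 0, 0, 0, -0.08, -1], [0, 0, 0, 0, 0, -0.08, -1], [0, 0, 0, 0, 0, -0.08, -1], [0, 0, 0, 0, 0, -0.08, -1], [0, 0, 0, 0, 0, -0.08, -1], [0, 0, 0, 0, 0, -0.08, -1], [0, 0, 0, 0, 0, -0.08, -1], [0, 0, 0, 0, 0, -0.06, -1], [0, 0, 0, 0, 0, 0, -1]]])

```text
clock: 10.3
eef_pos: [578.5, 47.9, 260.0]
tcp_rot: [3.141, -1.169, 0.484]
contact_force: [-0.5, 0.5, -1.9]
opening: 0.53
grasp_force: 51.6
```

Run:
```python
from h import *
s=sense();print(s['qpos'].round(3),s['eef_pos'],s['tcp_rot'],s['grasp_force'],s['opening'])
print(Ro.from_euler('xyz',s['tcp_rot']).as_matrix().round(3).tolist())
A=[]
for n in("scene","side"): f=view(n);A.append(f["img"][80:320,160:400,::-1])
cv2.imwrite("pics/p5.png",cv2.resize(np.hstack(A),(800,400),interpolation=cv2.INTER_CUBIC))
```

```text
[-0.288  0.237  2.39   2.109  0.843 -1.094] [578.50316094  47.91292729 259.95972654] [ 3.14050231 -1.16945592  0.48367479] 51.57498300075531 0.5302907610243963
[[0.346, 0.464, 0.815], [0.182, -0.886, 0.427], [0.921, 0.0, -0.391]]
```

View pics/p5.png

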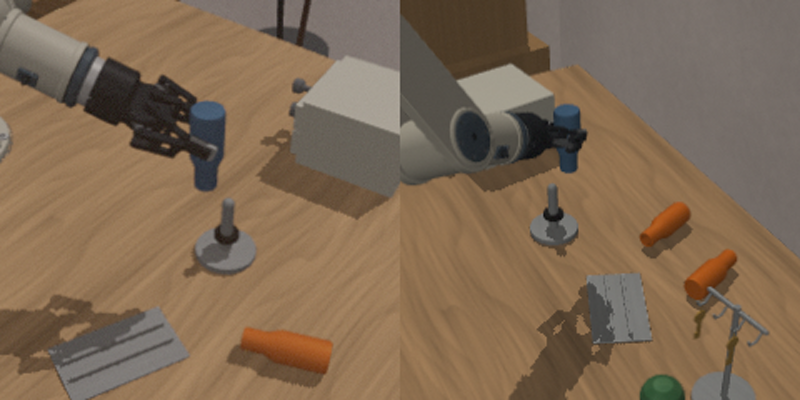

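Both views are now clear, with the vase mouth near (205,188) and the post tip near (228,202) in the scene crop. I move above the post and measure both in the same images.

Emit:
send_rows(moves=[[[0, 0.005, 0, 0, 0, 0, -1], [-0.001, 0.01, -0.005, 0, 0, 0, -1], [-0.001, 0.01, -0.005, 0, 0, 0, -1], [-0.001, 0.01, -0.005, 0, 0, 0, -1], [-0.001, 0.01, -0.005, 0, 0, 0, -1], [-0.001, 0.01, -0.005, 0, 0, 0, -1], [0, 0.008, -0.005, 0, 0, 0, -1], [0, 0, 0, 0, 0, 0, -1], [0, 0, 0, 0, 0, 0, -1]]])

```text
clock: 11.3
eef_pos: [574.6, 109.2, 229.1]
tcp_rot: [-3.141, -1.169, 0.481]
contact_force: [-0.3, -0.1, -2.1]
opening: 0.532
grasp_force: 51.6
```

```bash
cat > m.py <<'E'
from h import *
# row-wise centres of the neck and of the post near their ends, in both fixed views
st={"scene":(296.7,201.9),"side":(251.1,192.7)}
def rowmid(mask,y,xc,r=14):
    x=np.arange(xc-r,xc+r+1);k=x[mask[y,xc-r:xc+r+1]];k=k[abs(k-xc)<=r]
    return (k.min()+k.max())/2,len(k)
def measure(show=None):
    F={n:[view(n) for _ in range(3)] for n in st};out={};A=[]
    for n,fs in F.items():
        I=np.mean([g["img"].astype(float) for g in fs],0);f=fs[0];xc,yc=map(round,st[n]);br=I[...,2]-I[...,0]
        bl=br>-2+0*br; bl=(br>8)
        col=[y for y in range(yc-90,yc) if bl[y,xc-20:xc+21].sum()>=3]
        out[n]=dict(f=f)
        post=(br>-18)  # grey post against brown table
        out[n]["neck"]=[(y,)+rowmid(bl,y,xc,22) for y in col]
        out[n]["post"]=[(y,)+rowmid(post,y,xc,9) for y in range(yc-4,yc+12) if post[y,xc-9:xc+10].any()]
        A.append(I[yc-80:yc+40,xc-60:xc+60,::-1])
    if show: cv2.imwrite(show,cv2.resize(np.hstack(A).astype(np.uint8),(800,400),interpolation=cv2.INTER_CUBIC))
    return out
E
python3 - <<'E'
from m import *
o=measure("pics/p6.png");print(sense()["eef_pos"],sense()["tcp_rot"])
for n in o: print(n,o[n]["neck"][-26:],"\nPOST",o[n]["post"])
E
```

```text
[574.45491137 108.74415938 229.39500755] [ 3.14095013 -1.16984328  0.4806697 ]
scene [(161, np.float64(302.0), 11), (162, np.float64(303.0), 9), (163, np.float64(304.0), 7), (164, np.float64(305.5), 4), (165, np.float64(306.0), 3), (169, np.float64(306.0), 3), (170, np.float64(298.0), 3), (171, np.float64(298.0), 6), (172, np.float64(298.5), 7), (173, np.float64(298.0), 9), (174, np.float64(298.5), 14), (175, np.float64(298.0), 13), (176, np.float64(297.5), 12), (177, np.float64(298.0), 11), (178, np.float64(298.0), 11), (179, np.float64(298.0), 11), (180, np.float64(297.5), 12), (181, np.float64(297.0), 11), (182, np.float64(297.0), 11), (183, np.float64(297.5), 12), (184, np.float64(297.0), 11), (185, np.float64(297.0), 11), (186, np.float64(297.0), 11), (187, np.float64(297.0), 11), (188, np.float64(297.5), 10), (189, np.float64(297.0), 7)] 
POST [(199, np.float64(296.5), 4), (200, np.float64(297.0), 5), (201, np.float64(296.5), 6), (202, np.float64(296.5), 6), (203, np.float64(296.5), 6), (204, np.float64(296.5), 6), (205, np.float64(296.5), 6), (206, np.float64(296.5), 6), (207,
[... 718 characters left out ...]
.float64(250.5), 10), (174, np.float64(250.5), 10), (175, np.float64(250.5), 10), (176, np.float64(250.5), 10), (177, np.float64(250.5), 10), (178, np.float64(250.5), 10), (179, np.float64(251.0), 9), (180, np.float64(251.0), 9), (181, np.float64(251.0), 7)] 
POST [(190, np.float64(251.0), 1), (191, np.float64(250.5), 4), (192, np.float64(251.0), 5), (193, np.float64(251.0), 5), (194, np.float64(251.0), 5), (195, np.float64(251.0), 5), (196, np.float64(251.0), 5), (197, np.float64(251.0), 5), (198, np.float64(251.0), 5), (199, np.float64(251.0), 5), (200, np.float64(251.0), 5), (201, np.float64(251.0), 5), (202, np.float64(251.0), 5), (203, np.float64(251.5), 6), (204, np.float64(251.5), 6)]
```

View pics/p6.png

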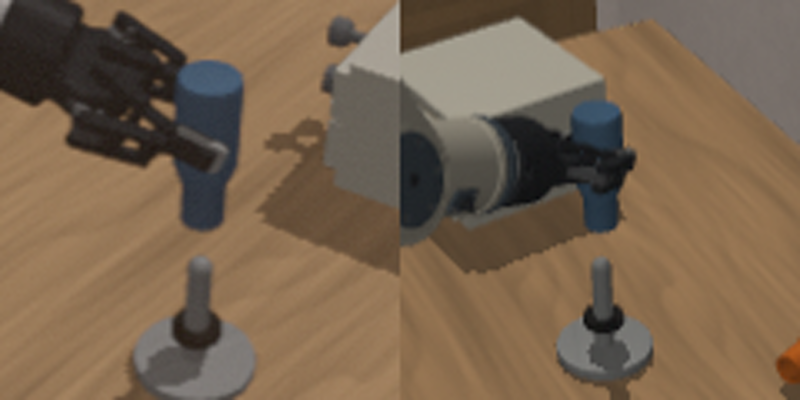

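The views show the neck directly above the post: mouth at about (297,190) and tip at (296.5,199) in scene, and (251,182) and (251,190) in side. Next I fit the edges to sub-pixel for the lateral offset and tilt.

```bash
cat > m2.py <<'E'
from h import *
def mids(I,rows,xc,half,w=4):
    br=cv2.GaussianBlur(I[...,2]-I[...,0],(0,0),0.6);o=[]
    for y in rows:
        g=np.gradient(br[y]);
        def edge(x0,s):
            xs=np.arange(int(x0-w),int(x0+w)+1);k=xs[np.argmax(s*g[xs])];n=np.arange(k-2,k+3);q=np.clip(s*g[n],0,None);return (n*q).sum()/q.sum()
        l,r=edge(xc-half,1),edge(xc+half,-1);o.append(((l+r)/2,y,r-l))
    return np.array(o)
def vfit(obs,tilt=False,zref=0):
    A=[];b=[]
    for f,m,guess in obs:
        d=rays(f,m[:,:2]);C=f["C"];n=np.hypot(d[:,0],d[:,1]);t=np.hypot(*(guess-C[:2]))/n;z=C[2]+d[:,2]*t-zref
        nx,ny=d[:,1]/n,-d[:,0]/n
        k=np.c_[nx,ny] if not tilt else np.c_[nx,ny,nx*z,ny*z]
        A.append(k);b.append(nx*C[0]+ny*C[1])
    A=np.vstack(A);b=np.hstack(b);x=np.linalg.lstsq(A,b,rcond=None)[0];return x,(A@x-b)
def frames(k=4):
    F={}
    for n in("scene","side"):
        fs=[view(n) for _ in range(k)];fs[0]["I"]=np.mean([g["img"].astype(float) for g in fs],0);F[n]=fs[0]
    return F
E
python3 - <<'E'
from m2 import *
F=frames();G=np.array([573,112.])
mp={"scene":mids(F["scene"]["I"],range(201,211),296.5,3.5,3),"side":mids(F["side"]["I"],range(194,203),251,2.8,3)}
mn={"scene":mids(F["scene"]["I"],range(177,187),297.3,6,3),"side":mids(F["side"]["I"],range(172,180),250.7,5,3)}
mb={"scene":mids(F["scene"]["I"],range(144,150),301,9.5,4),"side":mids(F["side"]["I"],range(147,153),249.3,7.5,4)}
for m in(mp,mn,mb):
    for n in m: print(n,m[n].round(2).tolist())
P,r=vfit([(F[n],mp[n],G) for n in F]);print("post",P.round(2),r.round(2))
N,r=vfit([(F[n],mn[n],G) for n in F]);print("neck",N.round(2),r.round(2))
B,r=vfit([(F[n],mb[n],G) for n in F]);print("body",B.round(2),r.round(2))
V,r=vfit([(F[n],np.vstack([mn[n],mb[n]]),G) for n in F],True,150);print("vase line at mouth",V.round(4),r.round(2))
E
```

```text
scene [[296.62, 201.0, 7.12], [296.54, 202.0, 7.36], [296.5, 203.0, 7.32], [296.47, 204.0, 7.13], [296.43, 205.0, 7.06], [296.39, 206.0, 7.2], [296.31, 207.0, 7.28], [296.22, 208.0, 7.19], [296.14, 209.0, 7.1], [296.04, 210.0, 7.18]]
side [[250.98, 194.0, 5.83], [250.97, 195.0, 5.89], [250.99, 196.0, 5.89], [251.06, 197.0, 5.78], [251.12, 198.0, 5.79], [251.19, 199.0, 5.96], [251.23, 200.0, 6.05], [251.22, 201.0, 6.06], [251.3, 202.0, 5.91]]
scene [[297.68, 177.0, 13.14], [297.57, 178.0, 13.01], [297.48, 179.0, 12.96], [297.44, 180.0, 12.85], [297.43, 181.0, 12.88], [297.41, 182.0, 12.91], [297.33, 183.0, 12.89], [297.19, 184.0, 12.9], [297.17, 185.0, 12.9], [297.18, 186.0, 12.92]]
side [[250.49, 172.0, 10.43], [250.62, 173.0, 10.29], [250.69, 174.0, 10.26], [250.73, 175.0, 10.32], [250.8, 176.0, 10.48], [250.89, 177.0, 10.58], [250.93, 178.0, 10.39], [250.85, 179.0, 10.05]]
scene [[299.2, 144.0, 19.07], [299.26, 145.0, 19.62], [299.27, 146.0, 19.86], [299.25, 147.0, 20.02], [299.19, 148.0, 20.13], [299.12, 149.0, 20.18]]
side [[249.39, 147.0, 14.69], [249.39, 148.0, 14.75], [249.43, 149.0, 14.81], [249.45, 150.0, 14.9], [249.49, 151.0, 15.05], [249.54, 152.0, 15.13]]
post [572.42 112.22] [ 0.05  0.1   0.05 -0.04 -0.07 -0.14 -0.09 -0.02  0.03  0.14 -0.12  0.03
  0.13  0.05 -0.01 -0.1  -0.07  0.09 -0.01]
neck [573.27 109.28] [-0.08  0.06  0.12  0.08 -0.04 -0.12 -0.07  0.13  0.04 -0.12  0.34  0.06
 -0.03 -0.   -0.1  -0.22 -0.22  0.16]
body [572.68 109.28] [ 0.35  0.09 -0.05 -0.14 -0.14 -0.11 -0.14 -0.03 -0.    0.05  0.08  0.05]
vase line at mouth [ 5.733548e+02  1.092740e+02 -6.100000e-03  4.000000e-04] [-0.14  0.01  0.08  0.06 -0.05 -0.11 -0.05  0.17  0.09 -0.06  0.31  0.07
 -0.06 -0.14 -0.12 -0.08  0.27  0.01 -0.06 -0.01 -0.09 -0.19 -0.17  0.24
 -0.19 -0.06 -0.01  0.06  0.11  0.1 ]
```

Offset post−mouth is (−0.9, +2.9) mm and tilt is 0.35°. I'll correct that and descend a short way onto the tip.

Emit:
send_rows(moves=[[[-0.001, 0.003, 0, 0, 0, 0, -1], [0, 0, -0.006, 0, 0, 0, -1], [0, 0, -0.006, 0, 0, 0, -1], [0, 0, -0.006, 0, 0, 0, -1], [0, 0, -0.006, 0, 0, 0, -1], [0, 0, -0.004, 0, 0, 0, -1], [0, 0, 0, 0, 0, 0, -1], [0, 0, 0, 0, 0, 0, -1]]])

```text
clock: 12.8
eef_pos: [573.3, 112.1, 200.8]
tcp_rot: [-3.141, -1.169, 0.48]
contact_force: [0.5, 0.2, -1.5]
opening: 0.535
grasp_force: 51.6
```

Run:
```python
from m2 import *
F=frames();G=np.array([572.4,112.2])
mp={"scene":mids(F["scene"]["I"],range(206,211),296.3,3.5,3),"side":mids(F["side"]["I"],range(197,203),251.1,2.8,3)}
mn={"scene":mids(F["scene"]["I"],range(189,196),296.7,6,3),"side":mids(F["side"]["I"],range(182,188),251.0,5,3)}
P,r=vfit([(F[n],mp[n],G) for n in F]);print("post",P.round(2))
N,r=vfit([(F[n],mn[n],G) for n in F]);print("neck",N.round(2),r.round(2))
for n in mn: print(mn[n].round(1).tolist())
print(sense()["eef_pos"],sense()["contact_force"])
```

```text
post [572.46 112.27]
neck [571.98 112.51] [ 0.02  0.05  0.04  0.04  0.06 -0.05 -0.17 -0.01 -0.11 -0.04  0.02  0.03
  0.11]
[[297.3, 189.0, 12.6], [297.2, 190.0, 12.5], [297.1, 191.0, 12.5], [297.1, 192.0, 12.6], [297.0, 193.0, 12.7], [297.0, 194.0, 12.6], [297.0, 195.0, 12.3]]
[[250.2, 182.0, 10.0], [250.3, 183.0, 10.0], [250.3, 184.0, 9.9], [250.4, 185.0, 9.8], [250.4, 186.0, 9.7], [250.4, 187.0, 9.3]]
[573.29225789 112.12280518 201.29201659] [-0.0433338   0.22812645 -2.29018836]
```

Emit:
send_rows(moves=[[[0.0005, 0, -0.004, 0, 0, 0, -1], [0, 0, -0.004, 0, 0, 0, -1], [0, 0, -0.004, 0, 0, 0, -1], [0, 0, -0.004, 0, 0, 0, -1], [0, 0, -0.004, 0, 0, 0, -1], [0, 0, -0.004, 0, 0, 0, -1], [0, 0, -0.004, 0, 0, 0, -1], [0, 0, -0.004, 0, 0, 0, -1], [0, 0, 0, 0, 0, 0, -1]]])

```text
clock: 14.1
eef_pos: [573.6, 112.1, 168.3]
tcp_rot: [-3.14, -1.168, 0.479]
contact_force: [0.4, 0.6, -1.3]
opening: 0.528
grasp_force: 51.6
```

Emit:
send_rows(moves=[[[0, 0, -0.004, 0, 0, 0, -1], [0, 0, -0.004, 0, 0, 0, -1], [0, 0, -0.004, 0, 0, 0, -1], [0, 0, -0.004, 0, 0, 0, -1], [0, 0, -0.004, 0, 0, 0, -1], [0, 0, -0.004, 0, 0, 0, -1], [0, 0, -0.004, 0, 0, 0, -1], [0, 0, -0.004, 0, 0, 0, -1], [0, 0, -0.004, 0, 0, 0, -1], [0, 0, 0, 0, 0, 0, -1]]])

```text
clock: 15.1
eef_pos: [573.6, 112.1, 132.4]
tcp_rot: [-3.14, -1.169, 0.479]
contact_force: [0.0, 0.9, -1.6]
opening: 0.53
grasp_force: 51.6
```

Run:
```python
from m2 import *
print([sense()[k].round(2) for k in("eef_pos","contact_force","wrist_torque","qpos")])
A=[]
for n,(x,y) in {"scene":(296,200),"side":(251,190)}.items(): f=view(n);A.append(f["img"][y-60:y+60,x-60:x+60,::-1])
cv2.imwrite("pics/p7.png",cv2.resize(np.hstack(A),(800,400),interpolation=cv2.INTER_CUBIC))
```

```text
[array([573.62, 112.13, 132.38]), array([ 0.02,  0.93, -1.63]), array([-0.34,  0.65,  0.07]), array([-0.09,  0.62,  2.45,  2.55,  1.1 , -1.52])]
```

View pics/p7.png

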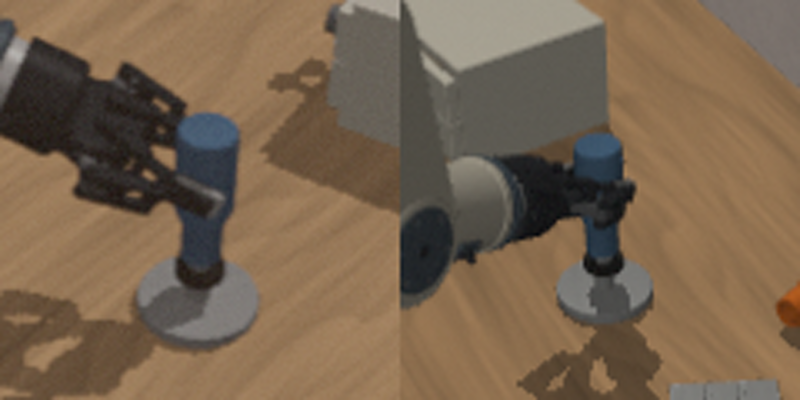

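The vase is over the post, with its mouth just above the black collar at about (200,258) in the scene crop. There is no contact force, so I continue slowly.

Emit:
send_rows(moves=[[[0, 0, -0.002, 0, 0, 0, -1], [0, 0, -0.002, 0, 0, 0, -1], [0, 0, -0.002, 0, 0, 0, -1], [0, 0, -0.002, 0, 0, 0, -1], [0, 0, -0.002, 0, 0, 0, -1], [0, 0, -0.002, 0, 0, 0, -1], [0, 0, -0.002, 0, 0, 0, -1], [0, 0, -0.002, 0, 0, 0, -1]]])

```text
clock: 16.0
eef_pos: [574.1, 112.2, 117.8]
tcp_rot: [3.141, -1.172, 0.481]
contact_force: [-1.4, -0.4, 4.8]
opening: 0.528
grasp_force: 51.8
```

Emit:
send_rows(moves=[[[0, 0, -0.0015, 0, 0, 0, -1], [0, 0, -0.0015, 0, 0, 0, -1], [0, 0, -0.0015, 0, 0, 0, -1], [0, 0, -0.0015, 0, 0, 0, -1]]])

```text
clock: 16.4
eef_pos: [574.1, 112.2, 111.6]
tcp_rot: [3.141, -1.171, 0.481]
contact_force: [-2.1, -0.4, 5.8]
opening: 0.532
grasp_force: 51.8
```

Emit:
send_rows(moves=[[[0, 0, -0.0015, 0, 0, 0, -1], [0, 0, -0.0015, 0, 0, 0, -1], [0, 0, -0.0015, 0, 0, 0, -1], [0, 0, -0.0015, 0, 0, 0, -1], [0, 0, -0.0015, 0, 0, 0, -1], [0, 0, -0.0015, 0, 0, 0, -1]]])

```text
clock: 17.0
eef_pos: [574.1, 112.2, 102.6]
tcp_rot: [3.141, -1.171, 0.481]
contact_force: [-1.5, -0.3, 4.9]
opening: 0.528
grasp_force: 51.8
```

Emit:
send_rows(moves=[[[0, 0, -0.001, 0, 0, 0, -1], [0, 0, -0.001, 0, 0, 0, -1]]])

```text
clock: 17.2
eef_pos: [574.0, 112.2, 100.4]
tcp_rot: [3.141, -1.17, 0.481]
contact_force: [-0.4, 0.4, 4.3]
opening: 0.529
grasp_force: 51.8
```

Emit:
send_rows(moves=[[[0, 0, -0.001, 0, 0, 0, -1], [0, 0, -0.001, 0, 0, 0, -1]]])

```text
clock: 17.4
eef_pos: [574.2, 112.3, 99.0]
tcp_rot: [3.141, -1.172, 0.481]
contact_force: [-2.4, -0.2, 14.4]
opening: 0.532
grasp_force: 52.1
```

Emit:
send_rows(moves=[[[0, 0, -0.0005, 0, 0, 0, -1], [0, 0, 0, 0, 0, 0, -1]]])

```text
clock: 17.6
eef_pos: [574.3, 112.3, 99.0]
tcp_rot: [3.14, -1.173, 0.482]
contact_force: [-2.8, -0.4, 13.2]
opening: 0.527
grasp_force: 52.1
```

Run:
```python
from m2 import *
print([sense()[k].round(2) for k in("eef_pos","contact_force","wrist_torque","qpos")])
A=[]
for n,(x,y) in {"scene":(296,210),"side":(251,200)}.items(): f=view(n);A.append(f["img"][y-50:y+50,x-50:x+50,::-1])
cv2.imwrite("pics/p8.png",cv2.resize(np.hstack(A),(800,400),interpolation=cv2.INTER_CUBIC))
```

```text
[array([574.34, 112.35,  99.01]), array([-2.79, -0.42, 13.16]), array([ 0.77, -0.88,  0.13]), array([-0.09,  0.73,  2.43,  2.58,  1.19, -1.58])]
```

View pics/p8.png

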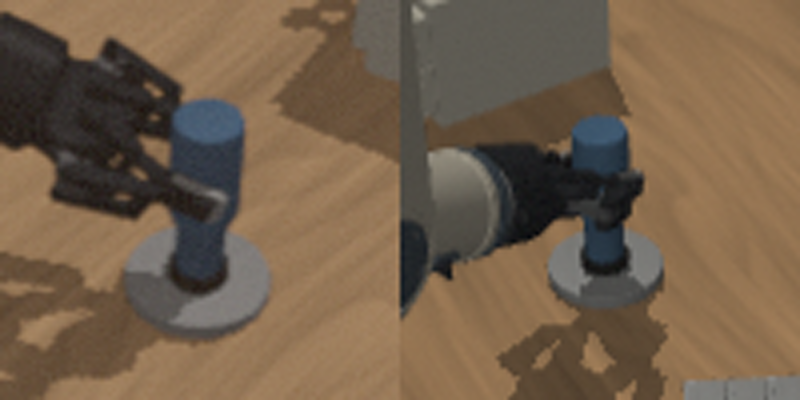

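The mouth sits on the collar, the collar looks flat on the foot, and the force has jumped. I press slightly more to confirm the stop, ease off, then open.

Emit:
send_rows(moves=[[[0, 0, -0.001, 0, 0, 0, -1], [0, 0, -0.0005, 0, 0, 0, -1], [0, 0, 0, 0, 0, 0, -1]]])

```text
clock: 18.0
eef_pos: [574.8, 112.6, 98.9]
tcp_rot: [3.139, -1.177, 0.483]
contact_force: [-5.5, -0.3, 20.9]
opening: 0.524
grasp_force: 52.4
```

Emit:
send_rows(moves=[[[0, 0, 0.0008, 0, 0, 0, -1], [0, 0, 0.0008, 0, 0, 0, -1], [0, 0, 0, 0, 0, 0, -1]]], grip_force=20)

```text
clock: 18.3
eef_pos: [574.3, 112.3, 99.0]
tcp_rot: [3.14, -1.173, 0.482]
contact_force: [-2.2, -0.8, 10.9]
opening: 0.533
grasp_force: 52.0
```

Run:
```python
from m2 import *
s=sense();print([s[k].round(2) for k in("eef_pos","contact_force","wrist_torque")])
# base disc: top edge rows of blue blob per view at its centre column -> far rim at height z
for n,(x,y) in {"scene":(298,180),"side":(251,170)}.items():
    f=view(n);br=f["img"][...,2].astype(int)-f["img"][...,0];col=br[:,x-2:x+3].mean(1);top=next(v for v in range(y-40,y+20) if col[v]>8)
    C=f["C"];h=np.array([572.4,112.3])-C[:2];h/=np.linalg.norm(h);rim=np.array([572.4,112.3])+22.5*h
    d=rays(f,[(x,top-.5)])[0];t=((rim-C[:2])@h)/(d[:2]@h);print(n,top,"base height",(C[2]+t*d[2]).round(1))
```

```text
[array([574.27, 112.28,  99.  ]), array([-2.19, -0.78, 10.88]), array([ 0.61, -0.71,  0.16])]
scene 185 base height 136.9
side 179 base height 138.1
```

The hard stop is confirmed: z stayed at 99 while the force climbed, and the base height is right. Next I relieve the load, open, and back out along the tool axis.

Emit:
send_rows(moves=[[[0, 0, 0.001, 0, 0, 0, -1], [0, 0, 0, 0, 0, 0, -1], [0, 0, 0, 0, 0, 0, 1], [0, 0, 0, 0, 0, 0, 1], [0, 0, 0, 0, 0, 0, 1], [0, 0, 0, 0, 0, 0, 1], [0, 0, 0, 0, 0, 0, 1], [0, 0, 0, 0, 0, 0, 1], [0, 0, 0, 0, 0, 0, 1], [0, 0, 0, 0, 0, 0, 1]]])

```text
clock: 19.4
eef_pos: [573.8, 112.1, 98.7]
tcp_rot: [-3.141, -1.169, 0.48]
contact_force: [0.4, -0.5, 0.9]
opening: 1.0
grasp_force: 0.0
```

Emit:
send_rows(moves=[[[-0.004, -0.0021, 0.002, 0, 0, 0, 1], [-0.008, -0.0043, 0.004, 0, 0, 0, 1], [-0.008, -0.0043, 0.004, 0, 0, 0, 1], [-0.012, -0.0064, 0.006, 0, 0, 0, 1], [-0.012, -0.0064, 0.006, 0, 0, 0, 1], [-0.012, -0.0064, 0.006, 0, 0, 0, 1], [-0.012, -0.0064, 0.006, 0, 0, 0, 1], [-0.012, -0.0064, 0.006, 0, 0, 0, 1], [0, 0, 0, 0, 0, 0, 1], [0, 0, 0, 0, 0, 0, 1]]])

```text
clock: 20.4
eef_pos: [493.8, 68.8, 139.0]
tcp_rot: [3.141, -1.17, 0.479]
contact_force: [-0.2, -0.0, 0.4]
opening: 1.001
grasp_force: 0.0
```

Run:
```python
from m2 import *
s=sense();print(s["qpos"].round(2),s["eef_pos"],s["contact_force"],s["opening"])
A=[]
for n,(x,y) in {"scene":(296,200),"side":(251,190)}.items(): f=view(n);A.append(f["img"][y-75:y+75,x-75:x+75,::-1])
cv2.imwrite("pics/p9.png",cv2.resize(np.hstack(A),(800,400),interpolation=cv2.INTER_CUBIC))
```

```text
[-0.3   0.62  2.59  2.38  1.22 -1.63] [493.77276437  68.76120166 138.99895204] [-0.23304825 -0.01306667  0.36223601] 1.0007430321138424
```

View pics/p9.png

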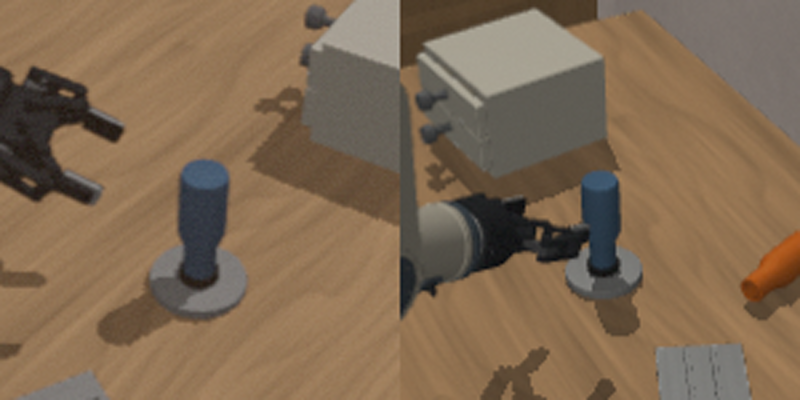

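The vase stands upright and inverted on the stand, with the collar down on the foot. The gripper is open and clear at upper left in scene, so I hand in the job.

```bash
python3 -c "
from rig import *
print(sign_off())"
```

```text
the job is handed in; nothing more can be done
None
```

The blue vase stands upside down over the post with the collar pressed down to its stop on the foot, the gripper is clear, and the job was handed in at about 20 s; no verdict came back.

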